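Unstack the washed filter cones and set them by size on the drying rail

ROBOT

A 6-joint arm with a two-finger parallel gripper is mounted at the origin on a cart in front of the work surface, level with it; the furniture and walls round the work are solid. World frame = base frame: x ahead of the robot, y to its left, z up, the work surface at z = 0. Lengths are in m, angles in degrees, forces in N, time in s.
With the tool pointing down it reaches from about 0.3 to 0.75 m from the base axis. Payload 8.5 kg.
Tool frame: the origin (TCP) lies between the finger pads; the fingertips stand 11 mm ahead of it and the grasp point (between the pads) lies 8 mm behind it; z points along the fingers, y is the line along which they close (so a half turn about z gives the same grasp; the last joint's range is limited). The gripper opens to 88 mm and grips with 3 to 60 N. Pads are 18 mm wide; open, the fingers measure 123 mm over their backs; the gripper's body (75 mm by 187 mm) begins 45 mm behind the grasp point.
Start: joints at [56.82, 21.807, 74.336, -0, 83.858, -12.336], TCP at [0.196, 0.514, 0.25] pointing down, gripper open.
Joint ranges: [-178.18, 178.18], [-50.72, 133.34], [12.68, 142.11], [-81.47, 261.47], [9.98, 163.14], [-165.26, 165.26]. Speed limits (degrees/s): [136.94, 136.94, 180, 180, 180, 180].

INTERFACE

Orientations are given as a 3x3 rotation matrix whose columns are the frame's x, y, z axes.
In Python, from plant import sense, optics, workorder gives the robot as it stands.
- The arm moves only by the tool play_rows, never from a script. Its argument "commands" is a list that holds one entry, the list of rows, each a list of 7 numbers: the finger opening in mm, from 0 to 88.1, then the shift along the tool's x, y, z in mm, then the turn, a rotation vector about the tool's x, y, z in rad. In form: [[[hand, x, y, z, rx, ry, rz], ...]]. A call has 1 to 20 rows; each row is the pose to reach, as a shift and turn from the pose commanded when the call began, along the tool's axes at that moment; what a row does not reach only later rows make up. A row lasts 1/10 s, in which the tool goes at most 50 mm and 8.59 degrees, less where a joint would pass 70% of its speed; a pose out of reach is approached as far as the arm can. A call with a gripper value outside its range is refused whole. The fingers move at their own pace and stop on an object; "grip_force" is the grip in N (left out, the last holds). Time passes only in rows, so rows that repeat a pose let the fingers close. It gives the time, the measured TCP pose, the force, the opening and the grip force at its end, in the units of the state.
- sense(): the state, without advancing time (a new reading comes with each control period).
- optics.camera(name): name is "scene" or "top"; returns (picture, depth): 400x640x3 uint8, red, green, blue; 400x640 float32, m along the optical axis (not along the pixel's ray), 0 where there is no reading.
- optics.camera_info(name): a dict with "camera_matrix" (3x3 intrinsics, pixels), "origin" and "attitude" of the camera in the world. Camera axes: x right, y down, z forward; pixel columns grow to the right and rows downward; lengths in m; the calibration is good to about 2 mm. A picture is of the moment at which its call begins. camera_info takes no time and is no camera call.
- workorder.hand_in(): hands the job in; it is judged then, once.
The state is a dict: "clock": time; "joint_positions": joint angles; "dq": joint speeds; "tau": joint torques, N m; "position": TCP position; "tool_rot": TCP orientation; "contact_force": force on the tool from outside, world axes, zero at the start; "torque": the same for the moment, N m; "grip_width": opening from 0.0 (shut) to 1.0 (fully open); "finger_force": force on a finger pad.
Only numpy, scipy, OpenCV 4.12 (cv2) and the standard library are available. Lean on these libraries where they do the work, as an engineer would, in place of code of your own. Each camera call takes 0.05 s, during which the arm holds its last target. There are 200 camera calls.

TASK

The red rubber filter cones have been washed and must dry apart: take the nest apart and line all four up by size on the drying rail, each upright and fully home in the white seat ring made for its size. Do not knock over the oil vial or the small vial that stand among them.

Things in the scene. Friction and masses are not known exactly. Their poses are not given: they have to be found in the camera images.
- cone_62: largest of four brick-red rubber filter cones, open through the middle, 36 mm high: upper half a straight collar 62 mm in diameter (grip it), lower half a taper from 54 mm under the collar to 48 mm at the foot; 90 g. Origin: centre of the foot's underside; z up. Stands on the table, the bottom of a nest of three.
- seat_62: fixed white ring seat for cone_62: 66 mm outside, 57 mm bore, 24 mm high. Origin: centre of its underside, 10 mm above the table; z up. Seated, the cone's collar rests on the ring and its foot is 6 mm above this origin. The four seats stand in one straight row by size on a fixed dark blue rail, 256 x 84 mm, 10 mm high, which may lie at any angle.
- cone_50: second largest of four brick-red rubber filter cones, open through the middle, 36 mm high: upper half a straight collar 50 mm in diameter (grip it), lower half a taper from 42 mm under the collar to 36 mm at the foot; 60 g. Origin: centre of the foot's underside; z up. Starts in cone_62, 18 mm higher. Its collar rests on the rim of cone_62, 1.5 mm play; lifts straight off.
- seat_50: fixed white ring seat for cone_50: 54 mm outside, 45 mm bore, 24 mm high. Origin: centre of its underside, 10 mm above the table; z up. Seated, the cone's collar rests on the ring and its foot is 6 mm above this origin. Stands 72 mm from seat_62 along the row.
- cone_38: second smallest of four brick-red rubber filter cones, open through the middle, 36 mm high: upper half a straight collar 38 mm in diameter (grip it), lower half a taper from 30 mm under the collar to 24 mm at the foot; 35 g. Origin: centre of the foot's underside; z up. Starts on top, in cone_50, 18 mm higher. Its collar rests on the rim of cone_50, 1.5 mm play; lifts straight off.
- seat_38: fixed white ring seat for cone_38: 42 mm outside, 33 mm bore, 24 mm high. Origin: centre of its underside, 10 mm above the table; z up. Seated, the cone's collar rests on the ring and its foot is 6 mm above this origin. Stands 60 mm from seat_50 along the row.
- cone_26: smallest of four brick-red rubber filter cones, open through the middle, 36 mm high: upper half a straight collar 26 mm in diameter (grip it), lower half a taper from 18 mm under the collar to 12 mm at the foot; 20 g. Origin: centre of the foot's underside; z up. Starts alone on the table.
- seat_26: fixed white ring seat for cone_26: 30 mm outside, 21 mm bore, 24 mm high. Origin: centre of its underside, 10 mm above the table; z up. Seated, the cone's collar rests on the ring and its foot is 6 mm above this origin. Stands 48 mm from seat_38, at the end of the row.
- oil_vial: bystander: clear vial of pale oil with a white cap, 28 mm diameter, 57 mm high, standing loose among the cones. Origin: centre of its underside.
- cryovial: bystander: slim white vial with a blue cap, 14 mm diameter, 47 mm high, standing loose among the cones. Origin: centre of its underside.

How it is judged:
By the outcome, as a careful person would: the job done as asked, in the order asked, and still so for the second after the job is handed in, with the robot touching nothing.
It also fails if it takes over 112 s, if anything falls off the work surface, if the arm or the gripper's body presses on something with over 40 N, if the wrist force passes 120 N, or if a joint passes its speed limit or range.

## Working session

There is one attempt and no reset: what is moved stays moved. The work goes in short steps, Python scripts to look and compute and a tool call to move; the robot and the scene stay as the last step left them, time stands still between calls to the robot, and variables do not carry over. Pictures are saved under pics/ and viewed, at most 14 in all, crops included, and the job is handed in when it is done.

Besides the shell and the picture viewer there is one more tool, called after "Request:" as name(argument=value, ...), one argument or row to a line, values as JSON. play_rows: Moves the arm, as the interface text tells. Its arguments: {"type":"object","properties":{"commands":{"type":"array","items":{"type":"array","items":{"type":"array","items":{"type":"number"}}}},"grip_force":{"type":"number"}},"required":["commands"]}

```bash
mkdir -p pics
python3 - <<'E'
from plant import sense, optics
import cv2,numpy as np
s=sense(); print(s)
for n in("scene","top"):
    p,d=optics.camera(n); i=optics.camera_info(n); print(n,i)
    cv2.imwrite(f"pics/{n}0.png",p[:,:,::-1]); np.savez(f"{n}0.npz",p=p,d=d,K=i["camera_matrix"],o=i["origin"],R=i["attitude"])
E
ls
```

```text
{'clock': 0.0, 'joint_positions': array([ 5.68191510e+01,  2.18386666e+01,  7.43839938e+01, -2.79230788e-03,
        8.38597832e+01, -1.23360137e+01]), 'dq': array([-0.01918151,  0.10087716, -0.11796821,  0.01781489,  0.0366314 ,
       -0.02736185]), 'tau': array([ 1.19985361e-03, -4.37917221e+01, -2.24567324e+01,  7.14043994e-02,
        3.50325869e-02, -1.11622339e-04]), 'position': array([0.19557215, 0.51375931, 0.24916402]), 'tool_rot': array([[-9.34549281e-01,  3.55832942e-01, -7.46937694e-04],
       [ 3.55833631e-01,  9.34548507e-01, -1.23081155e-03],
       [ 2.60086213e-04, -1.41603960e-03, -9.99998964e-01]]), 'contact_force': array([ 0.04377444,  0.74073993, -0.879334  ]), 'torque': array([-0.021408  , -0.06762068,  0.03473159]), 'finger_force': 0.0, 'grip_width': 1.0035821666475184}
scene {'camera_matrix': array([[370.2411171 ,   0.        , 323.16762173],
       [  0.        , 370.2411171 , 197.76336374],
       [  0.        ,   0.        ,   1.        ]]), 'origin': array([-0.13563766,  0.38185573,  0.43235483]), 'attitude': array([[-0.55880751, -0.35969616,  0.74723011],
       [-0.82887533,  0.21350846, -0.51708783],
       [ 0.02645456, -0.90831317, -0.41745341]])}
top {'camera_matrix': array([[512.8841356 ,   0.        , 313.88446901],
       [  0.        , 512.8841356 , 192.53512003],
       [  0.        ,   0.        ,   1.        ]]), 'origin': array([ 0.37931225, -0.05458203,  1.47425153]), 'attitude': array([[ 0.01544869, -0.99477471,  0.10091889],
       [-0.9998706 , -0.01491693,  0.00602173],
       [-0.00448487, -0.10099886, -0.99487643]])}
pics
scene0.npz
top0.npz
```

View pics/scene0.png

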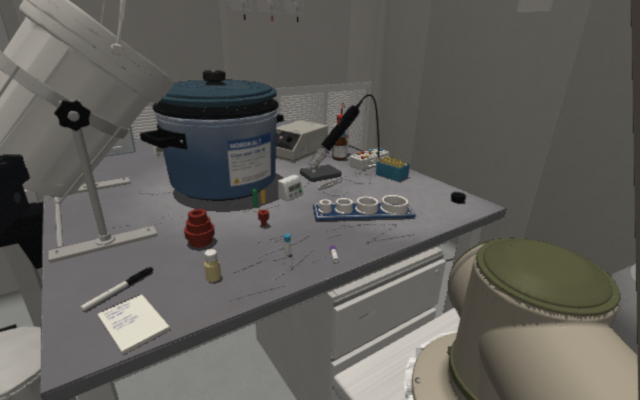

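View pics/top0.png

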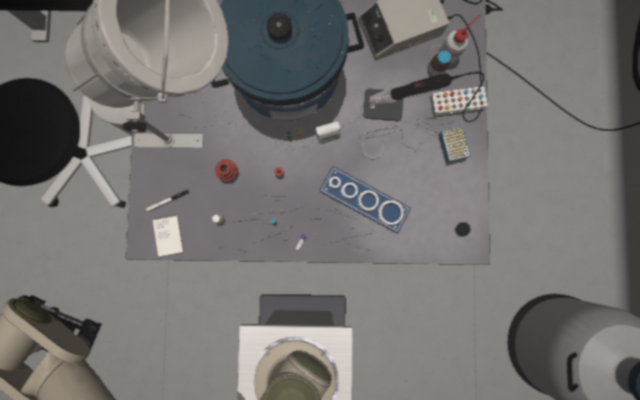

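The scene view shows the nest at (199,230), the small cone at (263,216), the oil vial at (212,266), the cryovial at (287,243) and the rail at (365,208). In the top view they are at (227,170), (279,172), (218,219), (273,221) and (365,199), with seat_26 at the upper-left end of the rail. Next I'll measure them in both views.

```bash
cat > h.py <<'E'
import numpy as np, cv2
class V:
    def __init__(s,n):
        z=np.load(n+".npz"); s.p,s.d,s.K,s.o,s.R=[z[k] for k in("p","d","K","o","R")]
        v,u=np.mgrid[:400,:640]; r=np.stack([u,v,np.ones_like(u)],-1)@np.linalg.inv(s.K).T
        s.W=(r*s.d[...,None])@s.R.T+s.o
        s.hsv=cv2.cvtColor(s.p,cv2.COLOR_RGB2HSV)
    def ray(s,px): return s.R@np.linalg.inv(s.K)@np.array([px[0],px[1],1.])
    def at(s,px,z): r=s.ray(px); return s.o+r*(z-s.o[2])/r[2]
    def pix(s,P): c=(np.atleast_2d(P)-s.o)@s.R; q=c@s.K.T; return q[:,:2]/q[:,2:]
    def red(s):
        h,S,v=[s.hsv[...,i].astype(int) for i in range(3)]
        return ((h<8)|(h>172))&(S>130)&(v>50)
    def white(s): return (s.hsv[...,1]<70)&(s.hsv[...,2]>140)
def tri(a,pa,b,pb):
    r1,r2=a.ray(pa),b.ray(pb); t=np.linalg.lstsq(np.c_[r1,-r2],b.o-a.o,rcond=None)[0]
    p,q=a.o+r1*t[0],b.o+r2*t[1]; return (p+q)/2,np.linalg.norm(p-q)
E
python3 - <<'E'
from h import *
T,S=V("top0"),V("scene0")
np.set_printoptions(precision=4,suppress=True)
wins={"top":{"nest":(205,150,250,190),"c26":(268,160,292,185),"oil":(205,205,232,235),"cryo":(262,210,282,232),"rail":(315,160,415,235),"tube":(290,230,312,255)},
"scene":{"nest":(175,200,225,255),"c26":(252,200,275,232),"oil":(198,245,226,288),"cryo":(278,228,296,262),"rail":(305,190,420,225)}}
for n,v in(("top",T),("scene",S)):
  for k,(a,b,c,d) in wins[n].items():
    sl=(slice(b,d),slice(a,c))
    W=v.W[sl]; ok=v.d[sl]>0
    m=ok&(W[...,2]>.008)
    P=W[m]; 
    print(n,k,m.sum(),"zmax",np.percentile(P[:,2],[50,90,99]),"bbox",P[:,:2].min(0),P[:,:2].max(0))
    if k in("nest","c26"):
        r=v.red()[sl]; ys,xs=np.nonzero(r); print("  red px",xs.min()+a,xs.max()+a,ys.min()+b,ys.max()+b,len(xs))
        for lo in np.arange(0,.084,.009):
            q=W[r&ok&(W[...,2]>lo)&(W[...,2]<=lo+.009)]
            if len(q)>5: print("   z",lo,len(q),q[:,:2].min(0),q[:,:2].max(0), (q[:,:2].min(0)+q[:,:2].max(0))/2)
  # crop big
  a,b,c,d=wins[n]["rail"]; x=cv2.resize(v.p[b:d,a:c],None,fx=5,fy=5,interpolation=cv2.INTER_CUBIC)
  a,b,c,d=(200,150,300,235) if n=="top" else (170,190,300,290); y=cv2.resize(v.p[b:d,a:c],None,fx=4,fy=4,interpolation=cv2.INTER_CUBIC)
  h=max(x.shape[0],y.shape[0]); 
  im=np.vstack([np.pad(i,((0,0),(0,max(x.shape[1],y.shape[1])-i.shape[1]),(0,0))) for i in(x,y)])
  f=min(1,600/im.shape[0]); cv2.imwrite(f"pics/{n}crop.png",cv2.resize(im,None,fx=f,fy=f)[:,:,::-1])
  # rings
  w=v.white()&(v.d>0)
  a,b,c,d=wins[n]["rail"]; M=np.zeros_like(w); M[b:d,a:c]=w[b:d,a:c]
  nn,L,st,ce=cv2.connectedComponentsWithStats(M.astype(np.uint8))
  for i in range(1,nn):
    if st[i,4]>20:
      cs,_=cv2.findContours((L==i).astype(np.uint8),cv2.RETR_EXTERNAL,cv2.CHAIN_APPROX_NONE)
      e=cv2.fitEllipse(cs[0]); q=v.W[L==i]; print(n,"ring",e,"z",np.percentile(q[:,2],[10,50,90]),"at z.034",v.at(e[0],.034), "scale mm",np.array(e[1])/v.K[0,0]*np.median(v.d[L==i])*1000)
E
```

```text
top nest 406 zmax [0.0534 0.0738 0.0786] bbox [0.5339 0.1411] [0.6483 0.2679]
  red px 217 234 161 176 114
   z 0.045 8 [0.5687 0.1846] [0.6087 0.226 ] [0.5887 0.2053]
   z 0.05399999999999999 24 [0.5655 0.1843] [0.6083 0.2254] [0.5869 0.2048]
   z 0.063 29 [0.5696 0.1895] [0.606  0.2229] [0.5878 0.2062]
   z 0.072 49 [0.5682 0.1887] [0.6054 0.2221] [0.5868 0.2054]
top c26 79 zmax [0.0361 0.04   0.042 ] bbox [0.557  0.0217] [0.6207 0.0856]
  red px 277 281 172 174 6
top oil 106 zmax [0.0413 0.0611 0.0629] bbox [0.4053 0.1903] [0.4876 0.2612]
top cryo 32 zmax [0.0462 0.0505 0.0522] bbox [0.4242 0.0475] [0.4733 0.0956]
top rail 2408 zmax [0.0129 0.0331 0.0398] bbox [ 0.4103 -0.3324] [ 0.6259 -0.0492]
top tube 78 zmax [0.0128 0.0179 0.0196] bbox [ 0.3524 -0.0317] [0.4089 0.0201]
top ring ((394.75653076171875, 174.0477752685547), (13.953248023986816, 26.440038681030273), 61.599891662597656) z [-0.0022  0.0011  0.005 ] at z.034 [ 0.5814 -0.274   0.034 ] scale mm [40.4176 76.5873]
top ring ((399.9847717285156, 194.2587127685547), (31.735258102416992, 46.28654479980469), 162.35804748535156)
[... 2533 characters left out ...]
6.38118743896484) z [0.0001 0.0333 0.0347] at z.034 [ 0.4724 -0.2624  0.034 ] scale mm [27.4011 65.3445]
scene ring ((366.97637939453125, 200.39842224121094), (8.31766128540039, 20.836633682250977), 94.27320861816406) z [0.     0.0331 0.0346] at z.034 [ 0.5067 -0.1991  0.034 ] scale mm [21.6202 54.1609]
scene ring ((325.0580749511719, 201.6106719970703), (5.028162479400635, 11.396291732788086), 93.0111083984375) z [0.0009 0.0334 0.0345] at z.034 [ 0.5557 -0.1027  0.034 ] scale mm [12.7909 28.9904]
scene ring ((343.949951171875, 201.1178436279297), (6.307787895202637, 15.933797836303711), 91.01974487304688) z [0.001  0.0337 0.0349] at z.034 [ 0.5336 -0.1456  0.034 ] scale mm [16.1613 40.8243]
```

View pics/topcrop.png

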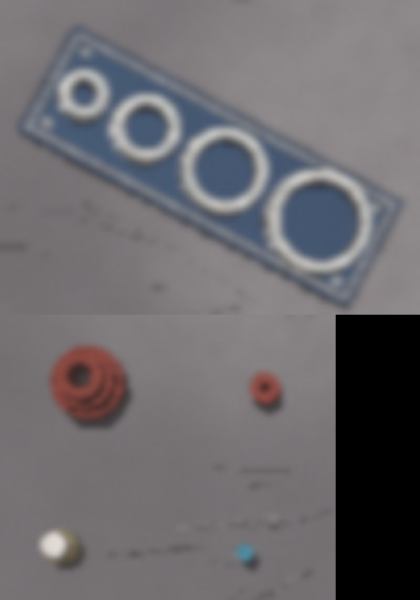

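View pics/scenecrop.png

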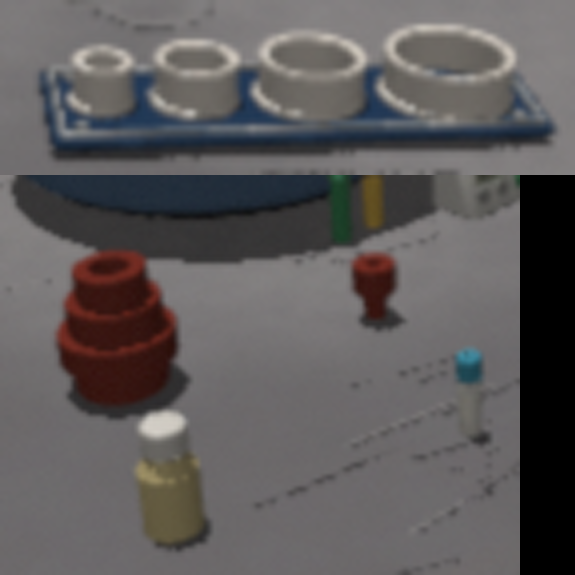

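Both crops agree with the description: four rings along the rail, a nest of three, a small cone and two vials. Seat spacing measures 72, 60 and 47.5 mm, and ring height about 34 mm. I'll do one combined fit and a clearance check, then move.

```bash
cat >> h.py <<'E'
def sil(v,xy,discs,ss=4):
    m=np.zeros((400*ss,640*ss),np.uint8); t=np.linspace(0,2*np.pi,60)
    for (r0,z0,r1,z1) in discs:
        P=np.r_[np.c_[xy[0]+r0*np.cos(t),xy[1]+r0*np.sin(t),0*t+z0],np.c_[xy[0]+r1*np.cos(t),xy[1]+r1*np.sin(t),0*t+z1]]
        q=((v.pix(P)+.5)*ss-.5).astype(np.float32)
        cv2.fillConvexPoly(m,np.round(cv2.convexHull(q)[:,0]).astype(np.int32),1)
    return cv2.resize(m.astype(np.float32),(640,400),interpolation=cv2.INTER_AREA)
def cone(D,z): r=D/2e3; return [(r-.007,z,r-.004,z+.018),(r,z+.018,r,z+.036)]
def fit(v,mask,discs,x0,win):
    from scipy.optimize import minimize
    a,b,c,d=win; M=mask[b:d,a:c].astype(np.float32)
    f=lambda x:((sil(v,x,discs)[b:d,a:c]-M)**2).sum()
    r=minimize(f,x0,method="Nelder-Mead",options=dict(initial_simplex=[x0,np.add(x0,(.006,0)),np.add(x0,(0,.006))],xatol=1e-4)); return r.x,r.fun
def redlo(v):
    h,S,V_=[v.hsv[...,i].astype(int) for i in range(3)]; return ((h<10)|(h>170))&(S>90)&(V_>25)
E
python3 - <<'E'
from h import *
np.set_printoptions(precision=4,suppress=True)
T,S=V("top0"),V("scene0")
nest=cone(62,0)+cone(50,.018)+cone(38,.036)
for n,v,w,w2 in(("top",T,(210,150,245,188),(268,162,292,185)),("scene",S,(175,200,225,255),(252,200,275,232))):
    print(n,"nest",*fit(v,redlo(v),nest,(.586,.206),w),redlo(v)[w[1]:w[3],w[0]:w[2]].sum(),"c26",*fit(v,redlo(v),cone(26,0),(.579,.057),w2))
px={"62":((390.79,211.93),(394.46,199.93)),"50":((368.24,199.55),(366.98,200.40)),"38":((349.24,189.57),(343.95,201.12)),"26":((334.47,181.48),(325.06,201.61))}
s=np.array([0,72,132,180])/1e3
A=[np.array([V_.at(px[k][i],.034)[:2] for k in("62","50","38","26")]) for i,V_ in enumerate((T,S))]
for k in px: print(k,*tri(T,px[k][0],S,px[k][1]))
for a in A+[(A[0]+A[1])/2]:
    c=a.mean(0); sc=s-s.mean(); d=(a-c).T@sc; d/=np.linalg.norm(d); print("dir",d,np.degrees(np.arctan2(*d[::-1])),"\n",c+np.outer(sc,d),"res",np.abs(a-c-np.outer(sc,d)).max())
for v in(T,S):
    P=v.W[(v.d>0)]; P=P[(P[:,0]>.45)&(P[:,0]<.85)&(P[:,2]>.02)]
    for y in np.arange(-.4,.4,.05):
        q=P[(P[:,1]>y)&(P[:,1]<y+.05)]
        for zl in(.06,.14):
          r=q[q[:,2]>zl]
          if len(r): print("y%.2f z>%.2f xmin %.3f"%(y,zl,np.percentile(r[:,0],1)),end="; ")
    print()
E
```

```text
top nest [0.5867 0.2063] 56.74609375 336 c26 [0.5837 0.0547] 15.9296875
scene nest [0.5865 0.2058] 46.98046875 880 c26 [0.5828 0.0572] 30.0546875
62 [ 0.4737 -0.2631  0.0333] 0.0007394923510003787
50 [ 0.5077 -0.1996  0.0335] 0.0005814956582376859
38 [ 0.535  -0.146   0.0333] 0.0011516417711113802
26 [ 0.5577 -0.1038  0.0329] 0.0004621756991867837
dir [0.4649 0.8853] 62.29459540399249 
 [[ 0.4741 -0.2628]
 [ 0.5075 -0.1991]
 [ 0.5354 -0.1459]
 [ 0.5577 -0.1034]] res 0.00038641894274486083
dir [0.4616 0.8871] 62.506662953091094 
 [[ 0.4728 -0.2626]
 [ 0.506  -0.1987]
 [ 0.5337 -0.1455]
 [ 0.5559 -0.1029]] res 0.0007108375695122158
dir [0.4633 0.8862] 62.40061001924533 
 [[ 0.4734 -0.2627]
 [ 0.5068 -0.1989]
 [ 0.5346 -0.1457]
 [ 0.5568 -0.1032]] res 0.0005126570413464711
y-0.40 z>0.06 xmin 0.785; y-0.40 z>0.14 xmin 0.785; y-0.35 z>0.06 xmin 0.782; y-0.35 z>0.14 xmin 0.782; y-0.30 z>0.06 xmin 0.778; y-0.30 z>0.14 xmin 0.790; y-0.25 z>0.06 xmin 0.777; y-0.15 z>0.06 xmin 0.801; y-0.15 z>0.14 xmin 0.801; y-0.10 z>0.06 xmin 0.753; y-0.10 z>0.14 xmin 0.753; y-0.05 z>0.06 xmin 0.730; y-0.05 
[... 461 characters left out ...]
 xmin 0.782; y-0.35 z>0.06 xmin 0.780; y-0.35 z>0.14 xmin 0.781; y-0.30 z>0.06 xmin 0.776; y-0.30 z>0.14 xmin 0.789; y-0.25 z>0.06 xmin 0.775; y-0.15 z>0.06 xmin 0.796; y-0.15 z>0.14 xmin 0.796; y-0.10 z>0.06 xmin 0.750; y-0.10 z>0.14 xmin 0.750; y-0.05 z>0.06 xmin 0.727; y-0.05 z>0.14 xmin 0.726; y-0.00 z>0.06 xmin 0.720; y-0.00 z>0.14 xmin 0.720; y0.05 z>0.06 xmin 0.722; y0.05 z>0.14 xmin 0.722; y0.10 z>0.06 xmin 0.736; y0.10 z>0.14 xmin 0.735; y0.15 z>0.06 xmin 0.574; y0.15 z>0.14 xmin 0.747; y0.20 z>0.06 xmin 0.568; y0.20 z>0.14 xmin 0.705; y0.25 z>0.06 xmin 0.683; y0.25 z>0.14 xmin 0.683; y0.30 z>0.06 xmin 0.701; y0.30 z>0.14 xmin 0.701; y0.35 z>0.06 xmin 0.639; y0.35 z>0.14 xmin 0.638;
```

Request:
play_rows(
  commands=[
    [[88,-120,-40,10,0,0,0.42],[88,-240,-75,25,0,0,0.84],[88,-360,-110,40,0,0,1.26],[88,-440,-135,50,0,0,1.5],[88,-474.6,-148.9,50,0,0,1.69],[88,-474.6,-148.9,50,0,0,1.69],[88,-474.6,-148.9,50,0,0,1.69],[88,-474.6,-148.9,50,0,0,1.69],[88,-474.6,-148.9,50,0,0,1.69],[88,-474.6,-148.9,50,0,0,1.69],[88,-474.6,-148.9,50,0,0,1.69],[88,-474.6,-148.9,50,0,0,1.69],[88,-474.6,-148.9,50,0,0,1.69],[88,-474.6,-148.9,50,0,0,1.69],[88,-474.6,-148.9,50,0,0,1.69],[88,-474.6,-148.9,50,0,0,1.69]],
  ],
  grip_force=15,
)

```text
clock: 1.7
position: [0.5861, 0.2062, 0.1998]
tool_rot: [[0.464, 0.886, -0.0], [0.886, -0.464, -0.0], [-0.0, -0.0, -1.0]]
contact_force: [0.4, -0.1, 0.7]
grip_width: 1.0
finger_force: 0.0
```

Request:
play_rows(
  commands=[
    [[88,0,0,40,0,0,0],[88,0,0,80,0,0,0],[88,0,0,105,0,0,0],[88,0,0,120,0,0,0],[88,0,0,130,0,0,0],[88,0,0,130,0,0,0],[60,0,0,130,0,0,0],[30,0,0,130,0,0,0],[30,0,0,130,0,0,0],[30,0,0,130,0,0,0],[30,0,0,130,0,0,0],[30,0,0,130,0,0,0],[30,0,0,130,0,0,0],[30,0,0,130,0,0,0],[30,0,0,130,0,0,0]],
  ],
)

```text
clock: 3.2
position: [0.5863, 0.206, 0.0698]
tool_rot: [[0.464, 0.886, 0.0], [0.886, -0.464, 0.0], [0.0, 0.0, -1.0]]
contact_force: [0.2, -0.6, 1.0]
grip_width: 0.432
finger_force: 15.0
```

Request:
play_rows(
  commands=[
    [[30,0,0,-15,0,0,0],[30,0,0,-40,0,0,0],[30,0,0,-70,0,0,0],[30,-20,7,-85,0,0,0],[30,-55,19,-85,0,0,0],[30,-95,33,-85,0,0,0],[30,-135,47,-85,0,0,0],[30,-175,61,-85,0,0,0],[30,-215,75,-85,0,0,0],[30,-255,89,-85,0,0,0],[30,-290,102,-80,0,0,0],[30,-318,111,-60,0,0,0],[30,-330,116,-40,0,0,0],[30,-335.8,117.6,-25,0,0,0],[30,-335.8,117.6,-25,0,0,0],[30,-335.8,117.6,-25,0,0,0]],
  ],
)

```text
clock: 4.8
position: [0.5346, -0.1459, 0.095]
tool_rot: [[0.465, 0.886, -0.0], [0.886, -0.465, 0.0], [0.0, -0.0, -1.0]]
contact_force: [-0.8, 0.3, 0.3]
grip_width: 0.43
finger_force: 15.0
```

```bash
cat > snap.py <<'E'
import sys; from plant import sense, optics
import cv2,numpy as np
def snap(t):
    for n in("scene","top"):
        p,d=optics.camera(n); i=optics.camera_info(n)
        np.savez(f"{n}{t}.npz",p=p,d=d,K=i["camera_matrix"],o=i["origin"],R=i["attitude"])
E
python3 - <<'E'
from snap import *; snap(1)
from h import *
S,T=V("scene1"),V("top1"); print(sense()["position"],sense()["contact_force"])
x=cv2.resize(S.p[150:230,300:420],None,fx=5,fy=5,interpolation=cv2.INTER_CUBIC)
cv2.imwrite("pics/s1.png",x[:,:,::-1])
p=sense()["position"]; foot=p[2]-.0338
print(*fit(S,redlo(S),cone(38,foot),p[:2],(310,150,390,215)))
P=S.W[redlo(S)&(S.d>0)]; P=P[P[:,1]<-.05]; print(P.min(0),P.max(0))
E
```

```text
[ 0.53491996 -0.14567679  0.09568273] [ 0.15029259 -0.58265621  0.14791078]
[ 0.87841996 -0.37423929] 0.0
[ 1.77452924 -0.5941844   0.46116187] [ 1.79111647 -0.58626566  0.47969839]
```

View pics/s1.png

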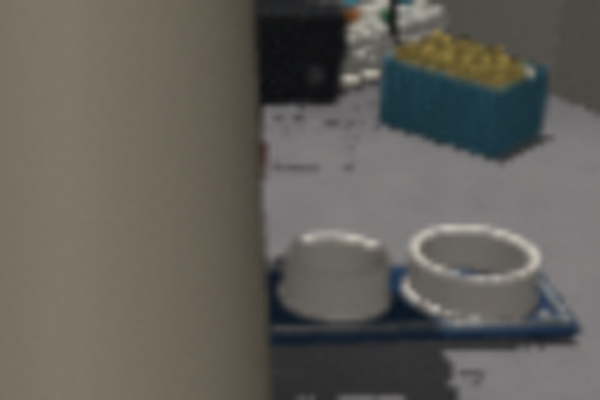

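The arm hides the held cone in the scene view; only seat_50 (330,275 in the crop) and seat_62 (475,255) can be seen. I'll lower it and watch the force readings.

Request:
play_rows(
  commands=[
    [[30,0,0,12,0,0,0],[30,0,0,22,0,0,0],[30,0,0,28,0,0,0],[30,0,0,32,0,0,0],[30,0,0,35,0,0,0],[30,0,0,38,0,0,0],[30,0,0,38,0,0,0],[30,0,0,38,0,0,0]],
  ],
)

```text
clock: 5.7
position: [0.5345, -0.1461, 0.0569]
tool_rot: [[0.464, 0.886, 0.0], [0.886, -0.464, -0.0], [-0.0, 0.0, -1.0]]
contact_force: [-0.9, -0.4, -0.4]
grip_width: 0.435
finger_force: 15.0
```

Request:
play_rows(
  commands=[
    [[30,0,0,2,0,0,0],[30,0,0,4,0,0,0],[30,0,0,5.5,0,0,0],[30,0,0,6.5,0,0,0],[30,0,0,6.5,0,0,0],[30,0,0,6.5,0,0,0]],
  ],
)

```text
clock: 6.3
position: [0.5345, -0.1461, 0.0503]
tool_rot: [[0.464, 0.886, 0.0], [0.886, -0.464, -0.0], [-0.0, 0.0, -1.0]]
contact_force: [-0.0, 0.4, 0.4]
grip_width: 0.429
finger_force: 15.0
```

Request:
play_rows(
  commands=[
    [[30,0,0,1,0,0,0],[30,0,0,1,0,0,0],[60,0,0,1,0,0,0],[88,0,0,1,0,0,0],[88,0,0,1,0,0,0],[88,0,0,1,0,0,0],[88,0,0,1,0,0,0],[88,0,0,-20,0,0,0],[88,0,0,-60,0,0,0],[88,40,-14,-80,0,0,0],[88,85,-30,-80,0,0,0],[88,130,-45,-80,0,0,0],[88,175,-61,-80,0,0,0],[88,220,-77,-80,0,0,0],[88,265,-93,-80,0,0,0],[88,300,-105,-80,0,0,0],[88,325,-114,-80,0,0,0],[88,335.8,-117.6,-80,0,0,0],[88,335.8,-117.6,-80,0,0,0]],
  ],
)

```text
clock: 8.2
position: [0.5861, 0.2067, 0.13]
tool_rot: [[0.463, 0.886, -0.0], [0.886, -0.463, -0.0], [-0.0, -0.0, -1.0]]
contact_force: [0.3, 0.0, -0.3]
grip_width: 1.0
finger_force: 0.0
```

Run:
```python
from snap import *; snap(2)
from h import *
S,T=V("scene2"),V("top2"); print(sense()["position"])
a=cv2.resize(S.p[170:260,170:420],None,fx=3,fy=3,interpolation=cv2.INTER_CUBIC)
cv2.imwrite("pics/s2.png",a[:,:,::-1])
for f in(.016,.019,.022):print(f,*fit(S,redlo(S),cone(38,f),(.535,-.146),(325,180,365,215)),*fit(T,redlo(T),[(.019,f+.018,.019,f+.036)],(.535,-.146),(335,170,365,210)))
```

```text
[0.58622868 0.20488749 0.13013989]
0.016 [ 0.668125 -0.353   ] 4.0 [ 0.53527395 -0.14757137] 61.79296875
0.019 [ 0.6955 -0.338 ] 4.0 [ 0.53523381 -0.14734149] 61.515625
0.022 [ 0.668125 -0.353   ] 4.0 [ 0.53298762 -0.14711358] 63.03515625
```

View pics/s2.png

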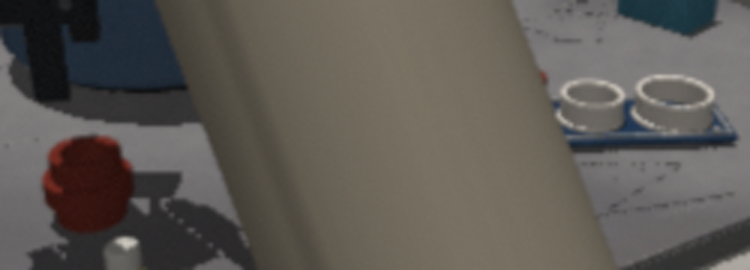

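The two remaining nested cones stand upright at the crop's left. The arm hides cone_38 apart from a sliver of red at its rim. Next is cone_50.

Request:
play_rows(
  commands=[
    [[88,0,0,30,0,0,0],[88,0,0,55,0,0,0],[88,0,0,70,0,0,0],[88,0,0,78,0,0,0],[88,0,0,78,0,0,0],[70,0,0,78,0,0,0],[55,0,0,78,0,0,0],[42,0,0,78,0,0,0],[42,0,0,78,0,0,0],[42,0,0,78,0,0,0],[42,0,0,78,0,0,0],[42,0,0,78,0,0,0],[42,0,0,78,0,0,0]],
  ],
)

```text
clock: 9.6
position: [0.5864, 0.206, 0.0525]
tool_rot: [[0.464, 0.886, 0.0], [0.886, -0.464, 0.0], [0.0, 0.0, -1.0]]
contact_force: [-0.3, 0.1, 3.4]
grip_width: 0.55
finger_force: 15.0
```

Run:
```python
from snap import *; snap(3)
s=sense(); print(s["grip_width"],s["position"],s["contact_force"])
from h import *
S=V("scene3"); a=cv2.resize(S.p[190:260,165:265],None,fx=5,fy=5,interpolation=cv2.INTER_CUBIC)
cv2.imwrite("pics/s3.png",a[:,:,::-1])
```

```text
0.5554398291169568 [0.58632859 0.20602757 0.05248665] [-0.74386024  0.15549465  3.85519471]
```

View pics/s3.png

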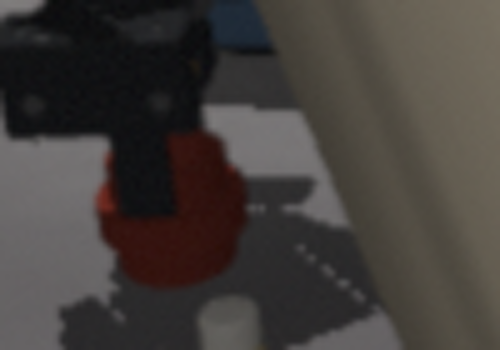

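Request:
play_rows(
  commands=[
    [[42,0,0,-5,0,0,0],[42,0,0,-10,0,0,0],[42,0,0,-20,0,0,0],[42,0,0,-30,0,0,0],[42,0,0,-40,0,0,0],[42,0,0,-40,0,0,0]],
  ],
)

```text
clock: 10.3
position: [0.587, 0.2061, 0.0942]
tool_rot: [[0.464, 0.886, 0.003], [0.886, -0.464, 0.0], [0.002, 0.003, -1.0]]
contact_force: [-1.0, 0.2, -1.0]
grip_width: 0.551
finger_force: 15.0
```

Run:
```python
from snap import *; snap(4)
s=sense(); print(s["grip_width"],s["position"],s["contact_force"])
from h import *
S,T=V("scene4"),V("top4"); a=cv2.resize(S.p[180:260,165:265],None,fx=5,fy=5,interpolation=cv2.INTER_CUBIC)
cv2.imwrite("pics/s4.png",a[:,:,::-1])
```

```text
0.5579015013852948 [0.58622231 0.20595681 0.09247232] [ 0.60516886 -0.27298835 -1.4697843 ]
```

View pics/s4.png

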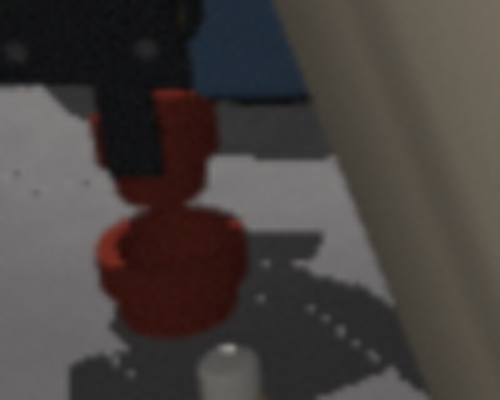

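Cone_50 is held upright (crop 160,150) and cone_62 stands alone (175,270). I'll check how high cone_50 sits in the grip.

Run:
```python
from h import *
S=V("scene4"); m=redlo(S); w=(182,195,215,232)
# foot height of held cone: separate by scanning z; right-hand side silhouette visible
for f in np.arange(.050,.072,.002):
    b=sil(S,(.5864,.206),cone(50,f)+cone(62,0)); M=m[w[1]:255,w[0]:217]; B=b[w[1]:255,w[0]:217]
    # ignore dark finger pixels: count only model-out/red and model-in/non-red on right part
    c=slice(198-w[0],None); print(round(f,3),((B[:,c]-M[:,c])**2).sum())
print("62",*fit(S,m,cone(62,0),(.5865,.206),(180,233,220,255)))
```

```text
0.05 88.890625
0.052 78.19922
0.054 68.55859
0.056 55.78125
0.058 46.253906
0.06 37.804688
0.062 38.746094
0.064 50.433594
0.066 64.72266
0.068 75.31641
0.07 84.25781
62 [0.58755124 0.20494108] 10.7421875
```

Request:
play_rows(
  commands=[
    [[42,0,0,-20,0,0,0],[42,-20,6,-40,0,0,0],[42,-55,16,-50,0,0,0],[42,-95,28,-50,0,0,0],[42,-140,42,-50,0,0,0],[42,-185,55,-50,0,0,0],[42,-230,68,-50,0,0,0],[42,-275,82,-50,0,0,0],[42,-320,95,-50,0,0,0],[42,-360,107,-50,0,0,0],[42,-385,115,-35,0,0,0],[42,-395.8,117.8,-20,0,0,0],[42,-395.8,117.8,-5,0,0,0],[42,-395.8,117.8,-5,0,0,0],[42,-395.8,117.8,10,0,0,0],[42,-395.8,117.8,22,0,0,0],[42,-395.8,117.8,30,0,0,0],[42,-395.8,117.8,34,0,0,0],[42,-395.8,117.8,34,0,0,0],[42,-395.8,117.8,34,0,0,0]],
  ],
)

```text
clock: 12.4
position: [0.507, -0.1994, 0.0586]
tool_rot: [[0.464, 0.886, 0.001], [0.886, -0.464, -0.0], [-0.0, 0.001, -1.0]]
contact_force: [0.2, -0.7, -1.0]
grip_width: 0.555
finger_force: 15.0
```

Request:
play_rows(
  commands=[
    [[42,0,0,3,0,0,0],[42,0,0,5,0,0,0],[42,0,0,7,0,0,0],[42,0,0,8,0,0,0],[42,0,0,8,0,0,0],[42,0,0,8,0,0,0]],
  ],
)

```text
clock: 13.0
position: [0.5067, -0.1992, 0.0504]
tool_rot: [[0.464, 0.886, 0.0], [0.886, -0.464, -0.0], [-0.0, 0.0, -1.0]]
contact_force: [-0.9, -0.1, 3.7]
grip_width: 0.554
finger_force: 15.0
```

Request:
play_rows(
  commands=[
    [[42,0,0,0.7,0,0,0],[42,0,0,1.2,0,0,0],[42,0,0,1.2,0,0,0],[42,0,0,1.2,0,0,0]],
  ],
)

```text
clock: 13.4
position: [0.5067, -0.1993, 0.0503]
tool_rot: [[0.464, 0.886, 0.001], [0.886, -0.464, -0.001], [-0.0, 0.001, -1.0]]
contact_force: [-5.7, 2.4, 15.9]
grip_width: 0.556
finger_force: 15.0
```

Request:
play_rows(
  commands=[
    [[42,0,0,-0.8,0,0,0],[65,0,0,-0.8,0,0,0],[88,0,0,-0.8,0,0,0],[88,0,0,-0.8,0,0,0],[88,0,0,-0.8,0,0,0],[88,0,0,-0.8,0,0,0],[88,0,0,-20,0,0,0],[88,0,0,-60,0,0,0],[88,40,-12,-80,0,0,0],[88,85,-25,-80,0,0,0],[88,130,-39,-80,0,0,0],[88,175,-52,-80,0,0,0],[88,220,-65,-80,0,0,0],[88,265,-79,-80,0,0,0],[88,310,-92,-80,0,0,0],[88,350,-104,-80,0,0,0],[88,380,-113,-80,0,0,0],[88,395.8,-117.3,-70,0,0,0],[88,395.8,-117.3,-60,0,0,0],[88,395.8,-117.3,-60,0,0,0]],
  ],
)

```text
clock: 15.4
position: [0.5857, 0.2045, 0.1068]
tool_rot: [[0.465, 0.885, -0.004], [0.885, -0.465, -0.001], [-0.003, -0.003, -1.0]]
contact_force: [0.6, -0.3, 0.0]
grip_width: 0.999
finger_force: 0.0
```

Run:
```python
from snap import *; snap(5)
s=sense(); print(s["grip_width"],s["position"],s["contact_force"])
from h import *
S,T=V("scene5"),V("top5"); a=cv2.resize(S.p[175:260,160:420],None,fx=3,fy=3,interpolation=cv2.INTER_CUBIC)
b=cv2.resize(T.p[160:240,310:420],None,fx=4,fy=4,interpolation=cv2.INTER_CUBIC)
cv2.imwrite("pics/s5.png",np.vstack([a,np.pad(b,((0,0),(0,a.shape[1]-b.shape[1]),(0,0)))])[:,:,::-1])
print("62",*fit(S,redlo(S),cone(62,0),(.587,.2055),(180,228,220,255)))
```

```text
1.0006873528723526 [0.58657287 0.20411996 0.10855872] [-0.12989621  0.13451972 -0.43573758]
62 [0.58772876 0.20539307] 14.98046875
```

View pics/s5.png

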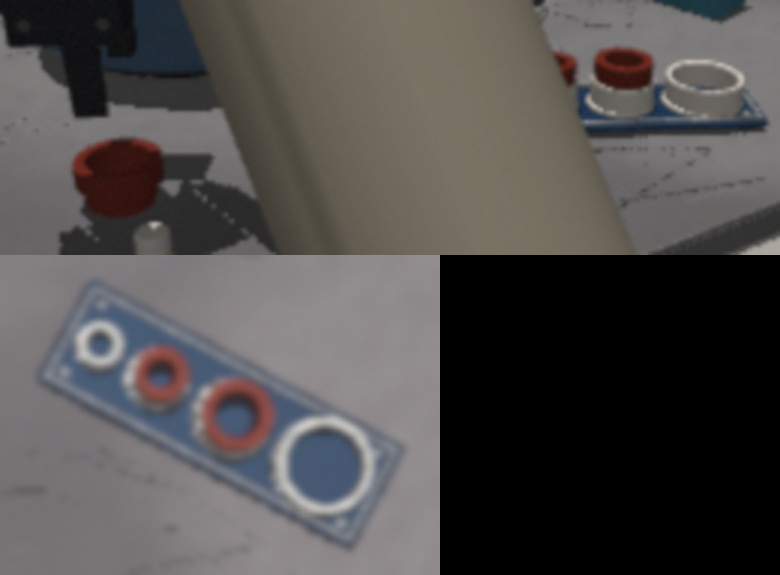

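Seats 38 and 50 are filled and look level. In the scene part of the view cone_62 is at (118,180). Next is cone_62.

Request:
play_rows(
  commands=[
    [[88,0,0,0,0,0,0],[88,0,0,0,0,0,0],[88,0,0,25,0,0,0],[88,0,0,50,0,0,0],[88,0,0,67,0,0,0],[88,0,0,75,0,0,0],[88,0,0,75,0,0,0],[72,0,0,75,0,0,0],[62,0,0,75,0,0,0],[54,0,0,75,0,0,0],[54,0,0,75,0,0,0],[54,0,0,75,0,0,0],[54,0,0,75,0,0,0],[54,0,0,75,0,0,0],[54,0,0,75,0,0,0]],
  ],
)

```text
clock: 17.0
position: [0.587, 0.2058, 0.0347]
tool_rot: [[0.464, 0.886, 0.001], [0.886, -0.464, 0.0], [0.001, 0.001, -1.0]]
contact_force: [-1.2, -0.6, 6.4]
grip_width: 0.698
finger_force: 15.0
```

Request:
play_rows(
  commands=[
    [[54,0,0,-10,0,0,0],[54,0,0,-35,0,0,0],[54,0,0,-70,0,0,0],[54,-25,6,-95,0,0,0],[54,-65,16,-110,0,0,0],[54,-110,28,-110,0,0,0],[54,-155,39,-110,0,0,0],[54,-200,50,-110,0,0,0],[54,-245,61,-110,0,0,0],[54,-290,73,-110,0,0,0],[54,-335,84,-110,0,0,0],[54,-380,95,-110,0,0,0],[54,-425,106,-110,0,0,0],[54,-455,114,-100,0,0,0],[54,-467.9,117,-80,0,0,0],[54,-467.9,117,-65,0,0,0],[54,-467.9,117,-65,0,0,0],[54,-467.9,117,-50,0,0,0],[54,-467.9,117,-40,0,0,0],[54,-467.9,117,-40,0,0,0]],
  ],
)

```text
clock: 19.0
position: [0.4728, -0.2624, 0.0736]
tool_rot: [[0.464, 0.886, -0.001], [0.886, -0.464, 0.001], [0.0, -0.002, -1.0]]
contact_force: [-0.4, -0.2, -1.1]
grip_width: 0.704
finger_force: 15.0
```

Request:
play_rows(
  commands=[
    [[54,0,0,5,0,0,0],[54,0,0,9,0,0,0],[54,0,0,13,0,0,0],[54,0,0,16,0,0,0],[54,0,0,16,0,0,0],[54,0,0,16,0,0,0]],
  ],
)

```text
clock: 19.6
position: [0.473, -0.263, 0.0581]
tool_rot: [[0.464, 0.886, -0.0], [0.886, -0.464, 0.0], [0.0, -0.0, -1.0]]
contact_force: [1.0, -0.5, -1.7]
grip_width: 0.701
finger_force: 15.0
```

Request:
play_rows(
  commands=[
    [[54,0,0,3,0,0,0],[54,0,0,5,0,0,0],[54,0,0,6.5,0,0,0],[54,0,0,7.5,0,0,0],[54,0,0,7.5,0,0,0],[54,0,0,7.5,0,0,0]],
  ],
)

```text
clock: 20.2
position: [0.473, -0.263, 0.0508]
tool_rot: [[0.464, 0.886, 0.0], [0.886, -0.464, -0.0], [-0.0, 0.0, -1.0]]
contact_force: [-1.5, 0.9, 2.6]
grip_width: 0.702
finger_force: 15.0
```

Request:
play_rows(
  commands=[
    [[54,0,0,0.8,0,0,0],[54,0,0,0.8,0,0,0],[54,0,0,0,0,0,0],[70,0,0,0,0,0,0],[88,0,0,0,0,0,0],[88,0,0,0,0,0,0],[88,0,0,0,0,0,0],[88,0,0,0,0,0,0],[88,0,0,-20,0,0,0],[88,0,0,-60,0,0,0],[88,0,0,-80,0,0,0],[88,0,0,-80,0,0,0]],
  ],
)

```text
clock: 21.4
position: [0.4739, -0.2637, 0.1331]
tool_rot: [[0.464, 0.886, 0.004], [0.886, -0.464, -0.004], [-0.001, 0.005, -1.0]]
contact_force: [-0.5, -1.1, -0.8]
grip_width: 0.993
finger_force: 0.0
```

Run:
```python
from snap import *; snap(6)
s=sense(); print(s["grip_width"],s["position"],s["contact_force"])
from h import *
np.set_printoptions(precision=4,suppress=True)
for t in "06":
  S,T=V("scene"+t),V("top"+t)
  for v,w in((S,(252,200,275,232)),(T,(270,163,290,183))):
    b,g,r=[v.p[...,i].astype(float) for i in(2,1,0)]; e=np.clip((r-(g+b)/2),0,None)
    a_,b_,c_,d_=w; E=e[b_:d_,a_:c_]; hi=np.percentile(E,97)
    print(t,*[x for th in(.3,.45,.6) for x in fit(v,e>th*hi,cone(26,0),(.582,.056),w)])
S=V("scene6"); a=cv2.resize(S.p[170:280,190:430],None,fx=3,fy=3,interpolation=cv2.INTER_CUBIC)
cv2.imwrite("pics/s6.png",a[:,:,::-1])
```

```text
0.999549151447742 [ 0.47280045 -0.26280567  0.13011388] [ 1.4326581  -0.00335669 -0.43133618]
0 [0.5854 0.0547] 24.0859375 [0.5855 0.054 ] 36.875 [0.5889 0.0543] 66.5703125
0 [0.5855 0.0559] 3.2109375 [0.5853 0.0561] 3.9375 [0.5858 0.0556] 12.36328125
6 [0.5854 0.0547] 27.0859375 [0.586  0.0551] 37.27734375 [0.5879 0.0528] 73.33984375
6 [0.5855 0.0559] 3.2109375 [0.5853 0.0561] 3.9375 [0.5858 0.0556] 12.36328125
```

View pics/s6.png

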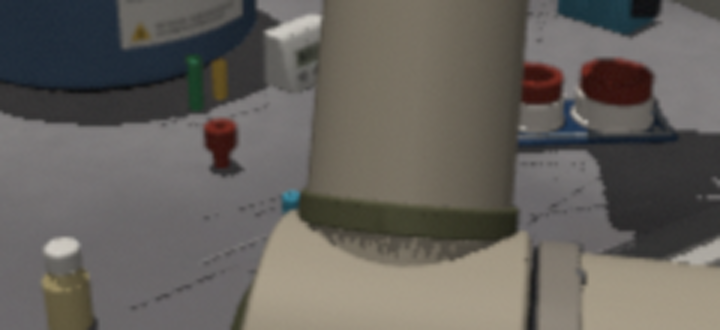

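Request:
play_rows(
  commands=[
    [[88,40,-6,0,0,0,0],[88,85,-12,0,0,0,0],[88,130,-19,0,0,0,0],[88,175,-25,0,0,0,0],[88,220,-32,0,0,0,0],[88,265,-38,0,0,0,0],[88,305,-44,0,0,0,0],[88,334.3,-48.2,10,0,0,0],[88,334.3,-48.2,30,0,0,0],[88,334.3,-48.2,60,0,0,0],[88,334.3,-48.2,85,0,0,0],[88,334.3,-48.2,96,0,0,0],[88,334.3,-48.2,96,0,0,0],[88,334.3,-48.2,96,0,0,0],[60,334.3,-48.2,96,0,0,0],[40,334.3,-48.2,96,0,0,0],[32,334.3,-48.2,96,0,0,0],[32,334.3,-48.2,96,0,0,0],[32,334.3,-48.2,96,0,0,0]],
  ],
)

```text
clock: 23.4
position: [0.5856, 0.0554, 0.0347]
tool_rot: [[0.464, 0.886, 0.0], [0.886, -0.464, -0.0], [0.0, 0.0, -1.0]]
contact_force: [0.5, 0.0, -0.1]
grip_width: 0.571
finger_force: 0.0
```

Request:
play_rows(
  commands=[
    [[29,0,0,0,0,0,0],[26,0,0,0,0,0,0],[20,0,0,0,0,0,0],[18,0,0,0,0,0,0],[18,0,0,0,0,0,0],[18,0,0,0,0,0,0],[18,0,0,0,0,0,0]],
  ],
  grip_force=10,
)

```text
clock: 24.1
position: [0.5856, 0.0555, 0.0345]
tool_rot: [[0.464, 0.886, -0.0], [0.886, -0.464, -0.0], [-0.0, -0.0, -1.0]]
contact_force: [-0.4, -0.6, -0.2]
grip_width: 0.293
finger_force: 10.0
```

Request:
play_rows(
  commands=[
    [[18,0,0,-15,0,0,0],[18,0,0,-45,0,0,0],[18,-10,3,-75,0,0,0],[18,-35,11,-85,0,0,0],[18,-70,22,-85,0,0,0],[18,-105,33,-85,0,0,0],[18,-135,43,-80,0,0,0],[18,-150,47,-65,0,0,0],[18,-154.1,48.4,-50,0,0,0],[18,-154.1,48.4,-42,0,0,0],[18,-154.1,48.4,-42,0,0,0],[18,-154.1,48.4,-38,0,0,0],[18,-154.1,48.4,-34,0,0,0],[18,-154.1,48.4,-30,0,0,0],[18,-154.1,48.4,-27,0,0,0],[18,-154.1,48.4,-27,0,0,0]],
  ],
)

```text
clock: 25.7
position: [0.5567, -0.1034, 0.0612]
tool_rot: [[0.464, 0.886, -0.001], [0.886, -0.464, 0.0], [-0.0, -0.001, -1.0]]
contact_force: [0.2, 0.4, 0.4]
grip_width: 0.292
finger_force: 10.0
```

Request:
play_rows(
  commands=[
    [[18,0,0,3,0,0,0],[18,0,0,6,0,0,0],[18,0,0,8,0,0,0],[18,0,0,9.5,0,0,0],[18,0,0,10.5,0,0,0],[18,0,0,10.5,0,0,0],[18,0,0,10.5,0,0,0]],
  ],
)

```text
clock: 26.4
position: [0.5569, -0.1035, 0.0511]
tool_rot: [[0.464, 0.886, 0.0], [0.886, -0.464, -0.0], [0.0, 0.0, -1.0]]
contact_force: [-0.0, 0.1, -0.2]
grip_width: 0.286
finger_force: 10.0
```

Request:
play_rows(
  commands=[
    [[18,0,0,0.7,0,0,0],[18,0,0,1.2,0,0,0],[18,0,0,1.2,0,0,0],[35,0,0,0.5,0,0,0],[60,0,0,0.5,0,0,0],[60,0,0,0.5,0,0,0],[60,0,0,0.5,0,0,0],[60,0,0,0.5,0,0,0],[60,0,0,-20,0,0,0],[60,0,0,-60,0,0,0],[60,0,0,-100,0,0,0],[60,0,-40,-140,0,0,0],[60,0,-80,-160,0,0,0],[60,0,-120,-170,0,0,0],[60,0,-120,-170,0,0,0]],
  ],
)

```text
clock: 27.9
position: [0.4476, -0.0458, 0.2228]
tool_rot: [[0.463, 0.886, 0.002], [0.886, -0.463, -0.0], [0.0, 0.002, -1.0]]
contact_force: [0.2, -0.2, -0.3]
grip_width: 0.68
finger_force: 0.0
```

Request:
play_rows(
  commands=[
    [[60,45,-20,0,0,0,0],[60,90,-40,0,0,0,0],[60,135,-60,0,0,0,0],[60,180,-80,0,0,0,0],[60,225,-100,0,0,0,0],[60,270,-120,0,0,0,0],[60,315,-140,0,0,0,0],[60,350,-160,0,0,0,0],[60,385,-180,0,0,0,0],[60,420,-200,0,0,0,0],[60,420,-200,0,0,0,0],[60,420,-200,0,0,0,0]],
  ],
)

```text
clock: 29.1
position: [0.4686, 0.4175, 0.22]
tool_rot: [[0.463, 0.886, -0.001], [0.886, -0.463, -0.001], [-0.001, -0.0, -1.0]]
contact_force: [0.7, 0.1, -0.4]
grip_width: 0.677
finger_force: 0.0
```

Run:
```python
from snap import *; snap(7)
s=sense(); print(s["clock"],s["position"],s["contact_force"])
from h import *
np.set_printoptions(precision=4,suppress=True)
S,T=V("scene7"),V("top7"); a=cv2.resize(S.p[180:230,300:420],None,fx=5,fy=5,interpolation=cv2.INTER_CUBIC)
b=cv2.resize(T.p[160:240,190:420],None,fx=3,fy=3,interpolation=cv2.INTER_CUBIC)
w=max(a.shape[1],b.shape[1]); cv2.imwrite("pics/s7.png",np.vstack([np.pad(i,((0,0),(0,w-i.shape[1]),(0,0))) for i in(a,b)])[:,:,::-1])
for D,x,y in((62,.4736,-.2629),(50,.5073,-.1993),(38,.5348,-.1459),(26,.557,-.1034)):
    for v in(S,T):
        r=D/2e3-.003; m=redlo(v)&(v.d>0)&(np.hypot(v.W[...,0]-x,v.W[...,1]-y)<D/2e3+.004); P=v.W[m]; 
        top=P[P[:,2]>np.percentile(P[:,2],60)] if len(P) else P
        print(D,len(P),np.percentile(P[:,2],[5,50,90,98]) if len(P) else "")
```

```text
29.2 [0.46895738 0.41624283 0.22070469] [0.00549037 0.36112298 0.24675604]
62 0 
62 167 [0.04   0.053  0.0574 0.0597]
50 0 
50 131 [0.0392 0.0536 0.0578 0.0604]
38 0 
38 87 [0.0249 0.0528 0.0561 0.0583]
26 0 
26 53 [0.0307 0.052  0.0563 0.0592]
```

View pics/s7.png

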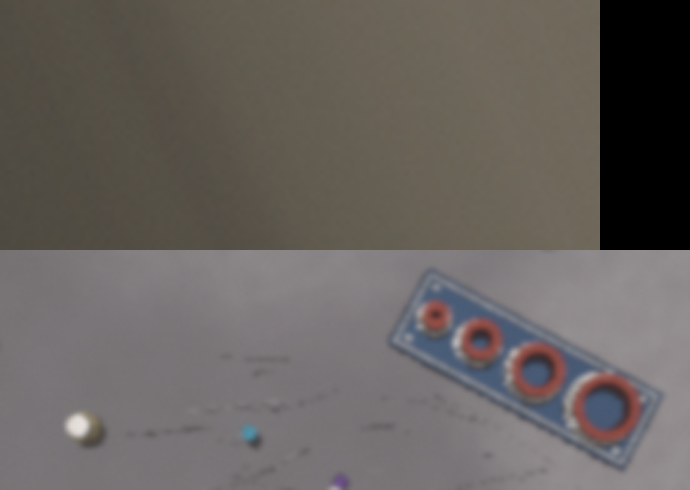

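The top view shows all four cones in their rings and both vials upright. The arm blocks the scene camera, so I'll move it back for a level check.

Request:
play_rows(
  commands=[
    [[60,-6,-40,-5,0,0,0],[60,-12,-80,-10,0,0,0],[60,-18,-120,-15,0,0,0],[60,-24,-160,-20,0,0,0],[60,-30,-200,-25,0,0,0],[60,-36,-240,-30,0,0,0],[60,-40,-270,-30,0,0,0],[60,-40,-287,-30,0,0,0],[60,-40,-287,-30,0,0,0],[60,-40,-287,-30,0,0,0],[60,-40,-287,-30,0,0,0]],
  ],
)

```text
clock: 30.3
position: [0.1971, 0.5143, 0.251]
tool_rot: [[0.466, 0.885, 0.0], [0.885, -0.466, -0.0], [-0.0, 0.0, -1.0]]
contact_force: [0.3, 0.0, -0.2]
grip_width: 0.681
finger_force: 0.0
```

Run:
```python
from snap import *; snap(8)
s=sense(); print(s["clock"],s["position"])
from h import *
np.set_printoptions(precision=4,suppress=True)
S,T=V("scene8"),V("top8"); a=cv2.resize(S.p[180:230,300:420],None,fx=5,fy=5,interpolation=cv2.INTER_CUBIC)
b=cv2.resize(S.p[150:300,180:420],None,fx=2.3,fy=2.3,interpolation=cv2.INTER_CUBIC)
w=max(a.shape[1],b.shape[1]); cv2.imwrite("pics/s8.png",np.vstack([np.pad(i,((0,0),(0,w-i.shape[1]),(0,0))) for i in(a,b)])[:,:,::-1])
for D,x,y in((62,.4736,-.2629),(50,.5073,-.1993),(38,.5348,-.1459),(26,.557,-.1034)):
    m=redlo(S)&(S.d>0)&(np.hypot(S.W[...,0]-x,S.W[...,1]-y)<D/2e3+.004); P=S.W[m]
    print(D,len(P),np.percentile(P[:,2],[2,5,50,90,98]))
```

```text
30.4 [0.19696163 0.51445624 0.25098359]
62 303 [0.0342 0.0357 0.0463 0.0524 0.0531]
50 210 [0.0367 0.0377 0.0472 0.0523 0.0529]
38 139 [0.0362 0.0365 0.0475 0.0524 0.0527]
26 84 [0.0357 0.0361 0.0481 0.0523 0.0528]
```

View pics/s8.png

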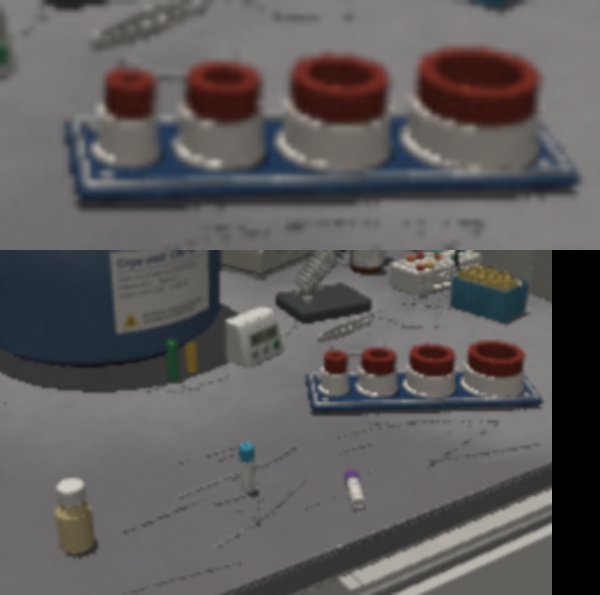

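All four collars top out at about 52–53 mm, where 52 mm is fully seated. They are level in their rings, and both vials are standing.

```bash
python3 -c "
from plant import workorder; print(workorder.hand_in())"
```

```text
the job is handed in; nothing more can be done
None
```

All four cones are upright and fully home in their own seat rings, both vials are still standing, and I handed the job in at about 30 s of the 112 s allowed.

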